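Open the top half of the split cupboard door

ROBOT

A 6-joint arm with a two-finger parallel gripper is mounted at the origin on a cart in front of the work surface, level with it; the furniture and walls round the work are solid. World frame = base frame: x ahead of the robot, y to its left, z up, the work surface at z = 0. Lengths are in m, angles in degrees, forces in N, time in s.
With the tool pointing down it reaches from about 0.375 to 0.75 m from the base axis. Payload 9 kg.
Tool frame: the origin (TCP) lies at the very end of the fingers, on their centre line; the grasp point (between the pads) lies 19 mm behind it; z points along the fingers, y is the direction in which the jaws open and shut (so a half turn about z gives the same grasp; the last joint's range is limited). The gripper opens to 85 mm and grips with 20 to 120 N. Pads are 22 mm wide; open, the fingers measure 114 mm over their backs; the gripper's body (76 mm by 85 mm) begins 54 mm behind the grasp point. The pads swing forward as they close: fully open they stand 13 mm farther back than shut.
Start: joints at [-81.572, 5.964, 5.575, 89.605, 0, 77.527], TCP at [0.214, -0.561, 0.231] pointing down, gripper open.
Joint ranges: [-171.21, 171.21], [-48.23, 106.86], [-62.78, 66.21], [-105.2, 120.99], [-86.42, 89.51], [-180, 180]. Speed limits (degrees/s): [127.2, 127.2, 147.25, 180, 180, 180].

INTERFACE

Orientations are given as [roll, pitch, yaw] about the fixed x, y, z axes, in that order (R = Rz(yaw) Ry(pitch) Rx(roll)).
In Python, from rig import status, get_image, get_calibration, order gives the robot as it stands.
- The arm moves only by the tool drive_tool, never from a script. Its argument "commands" is one flat list of numbers, 7 for each row, row after row: the finger opening in mm, from 0 to 85.4, then the shift along the tool's x, y, z in units of 30 mm (1.0 is 30 mm), then the turn, a rotation vector about the tool's x, y, z in rad. A call has 1 to 5 rows; each row shifts and turns the commanded pose from where the row before left it, along the tool's axes as they then stand; what a row does not reach is not made up. A row lasts 1/8 s, in which the tool goes at most 62.5 mm and 10.7 degrees, less where a joint would pass 70% of its speed; a pose out of reach is approached as far as the arm can. A call is refused whole if a number of a shift passes 1 or a number of a turn 0.188, either way. A call with a gripper value outside its range is refused whole. The fingers move at their own pace and stop on an object; the grip force is fixed at half the most. Time passes only in rows, so rows that do not move let the fingers close. It gives the time, the measured TCP pose, the force and the opening at its end, in the units of the state.
- status.get_obs(): the state, without advancing time (a new reading comes with each control period).
- get_image(name): name is "side" or "top"; returns (picture, depth): 480x640x3 uint8, blue, green, red; 480x640 float32, m along the optical axis (not along the pixel's ray), 0 where there is no reading.
- get_calibration(name): a dict with "K" (3x3 intrinsics, pixels), "rvec" (rotation vector, rad) and "tvec" (3), from world to camera coordinates, as OpenCV has them. Camera axes: x right, y down, z forward; pixel columns grow to the right and rows downward; lengths in m; the calibration is good to about 2 mm. A picture is of the moment at which its call begins. get_calibration takes no time and is no camera call.
- order.close_job(): hands the job in, once; it reports no verdict.
The state is a dict: "time": time; "qpos": joint angles; "qd": joint speeds; "joint_torque": joint torques, N m; "position": TCP position; "eef_rot": TCP orientation; "ft_force": force on the tool from outside, world axes, zero at the start; "moment": the same for the moment, N m; "grip_width": finger opening in m.
Only numpy, scipy, OpenCV 4.12 (cv2) and the standard library are available. Lean on these libraries where they do the work, as an engineer would, in place of code of your own. Each camera call takes 0.05 s, during which the arm holds its last target. There are 200 camera calls.

TASK

One of the two small wooden cupboards on the bar has a door split across into a top and a bottom half. By its upright bar handle, swing the top half out to about a right angle so that the bottles can be reached over the bottom half, and let go; the bottom half stays shut with its bolt home.

Things in the scene. Friction and masses are not known exactly. Their poses are not given: they have to be found in the camera images.
- split_cupboard: Dark wood cupboard, 130 mm deep, 190 mm wide, 264 mm tall, with the split door flush in its front and two half bottles inside. Origin: centre of its underside, on the surface z = 0; front faces its -x, z up. A cupboard of the same size and handle but with one undivided, locked door stands beside it, to the left or right, at least 40 mm away.
- top_handle (a point): grip point on the top half door's handle: a dark steel upright round bar, 10 mm thick, 54 mm tall, 35 mm out from the door face near its free edge. The point is on the bar's axis, 8 mm above its middle, at z = 0.230, 34 mm below the cupboard's flat top. Axes turn with the half door: x square into its face, y along it from free edge to hinge, z up.
- top_hinge (a point): point on the upright hinge line of the top half door, at the cupboard's front face and at the height of top_handle; the hinge is on the left as one faces the door. top_handle is 134 mm along the door and 35 mm out from its face. Same axes as top_handle.
- top_leaf (a joint): opening angle of the top half door (156 mm wide, 117 mm tall, lower edge z = 0.133, 14 mm thick), rad: 0 shut; grows as its free edge swings out towards the robot and round to the left (clockwise from above); stop at 1.75. May start slightly ajar. Unlatched, moves with about 1 N at the handle, stays where it is left.
- bottom_leaf (a joint): opening angle of the bottom half door (z = 0.014 to 0.129), rad: 0 shut, grows as it opens; the bolt holds it shut with under 1 degree of play.
- bottom_bolt (a joint): draw of the small steel slide bolt (8 mm rod with a knob, at z = 0.098 on the front of the bottom half door by its free edge; the knob stands out 34 mm), m: 0 home in its keeper on the cupboard's side, grows as it is drawn towards the hinge, 0.025 fully drawn; about 1.5 N moves it.

How it is judged (in metres and radians):
At the end, for the whole second after the job is handed in: The top half door stands still, open by more than 1.2 rad (69 degrees; its stop is at 100 degrees), the bottom half door is shut (less than 0.06 rad) and its bolt home (drawn less than 5 mm) (value of joint top_leaf above 1.2 rad and velocity of joint top_leaf between -0.1 and 0.1 rad/s and value of joint bottom_leaf below 0.06 rad and value of joint bottom_bolt below 0.005 m); the robot touches nothing.
It fails at once if the bottom bolt is drawn by 8 mm or more (value of joint bottom_bolt above 0.008 m).
It fails at once if the bottom half door is opened (more than 0.08 rad) (value of joint bottom_leaf above 0.08 rad).
It also fails if it takes over 37 s, if anything falls off the work surface, if the arm or the gripper's body presses on something with over 40 N, if the wrist force passes 120 N, or if a joint passes its speed limit or range.

## Working session

There is one attempt and no reset: what is moved stays moved. The work goes in short steps, Python scripts to look and compute and a tool call to move; the robot and the scene stay as the last step left them, time stands still between calls to the robot, and variables do not carry over. Pictures are saved under pics/ and viewed, about 8 in all and at most 12, crops included, and the job is handed in when it is done.

Besides the shell and the picture viewer there is one more tool, called after "Request:" as name(argument=value, ...) on one line, values as JSON. drive_tool: Moves the arm, as the interface text tells. Its arguments: {"type":"object","properties":{"commands":{"type":"array","items":{"type":"number"}}},"required":["commands"]}

```bash
ls; mkdir -p pics; python3 - <<'E'
from rig import status,get_image,get_calibration
import cv2,numpy as np
for n in("side","top"):
    im,d=get_image(n);cv2.imwrite(f"pics/{n}0.png",im);np.save(f"{n}0.npy",d)
    c=get_calibration(n);R=cv2.Rodrigues(np.array(c["rvec"],float))[0];print(n,c["K"],-R.T@np.ravel(c["tvec"]),R[2])
print(status.get_obs())
E
```

```text
pics
side [[464.40704001   0.         318.88545238]
 [  0.         464.40704001 238.16656248]
 [  0.           0.           1.        ]] [0.31558022 0.60070531 0.66455685] [ 0.4020848  -0.70048701 -0.58961493]
top [[587.5866083    0.         314.34505702]
 [  0.         587.5866083  247.29574498]
 [  0.           0.           1.        ]] [ 0.28618102 -0.04197169  1.36785651] [ 0.28892757  0.04406807 -0.95633617]
{'time': 0.1, 'qpos': array([-8.15706780e+01,  5.99439246e+00,  5.52962482e+00,  8.96045016e+01,
       -5.77358112e-04,  7.75268508e+01]), 'qd': array([-0.0214574 , -0.1997606 ,  0.11780307,  0.02149205, -0.05001576,
        0.0022229 ]), 'joint_torque': array([ 6.82932805e-03, -5.58210576e+01,  5.04716849e+01,  1.32263917e-02,
       -2.17106940e-04,  3.33239313e-06]), 'position': array([ 0.21402787, -0.56019701,  0.23059015]), 'eef_rot': array([-1.79932241e+02, -1.43971817e-02,  2.09024630e+01]), 'ft_force': array([-0.46130938,  0.27621096,  0.02955941]), 'moment': array([-0.01556847,  0.01947593,  0.02224715]), 'grip_width': 0.08535543306246987}
```

View pics/side0.png

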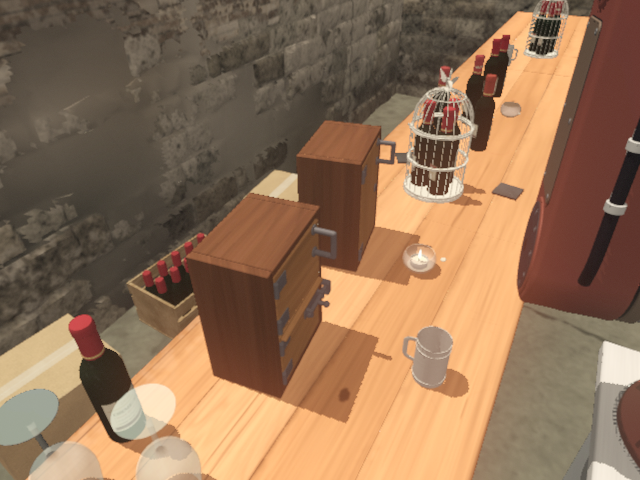

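View pics/top0.png

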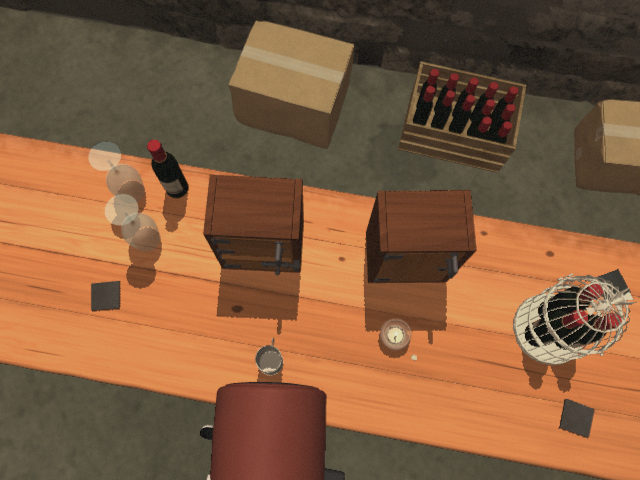

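The left cupboard in the top view (about (255,205)) is the split one: the side view shows its split line and the bolt at (318,292). The handle is at (326,240) side and (278,257) top. A mug stands in front at (269,360) top.

```bash
cat > h.py <<'E'
from rig import status,get_image,get_calibration
import cv2,numpy as np
def cam(n):
    c=get_calibration(n);return np.array(c["K"]),cv2.Rodrigues(np.array(c["rvec"],float))[0],np.ravel(c["tvec"])
def cloud(n,d):
    K,R,t=cam(n);v,u=np.mgrid[:480,:640]
    p=np.stack([(u-K[0,2])/K[0,0]*d,(v-K[1,2])/K[1,1]*d,d],-1);return (p-t)@R
def ray(n,u,v,z):
    K,R,t=cam(n);d=np.array([(u-K[0,2])/K[0,0],(v-K[1,2])/K[1,1],1])@R;c=-R.T@t;return c+d*(z-c[2])/d[2]
def proj(n,p):
    K,R,t=cam(n);q=(R@np.asarray(p).T).T+t;return q@K.T/ (q@K.T)[...,2:]
E
python3 - <<'E'
from h import *
d=np.load("top0.npy");im=cv2.imread("pics/top0.png");P=cloud("top",d)
m=((abs(P[...,2]-.264)<.008)&(d>0)).astype(np.uint8)
n,l,s,c=cv2.connectedComponentsWithStats(m)
for i in range(1,n):
    if s[i,4]>500:
        r=cv2.minAreaRect(P[l==i][:,:2].astype(np.float32));print(s[i],r,cv2.boxPoints(r).round(4).tolist())
print("mug",ray("top",269,360,.08),ray("top",269,380,0), "candle",ray("top",395,335,.02))
for nm,b in(("top",(262,230,300,275)),("side",(300,215,345,270))):
    d=np.load(nm+"0.npy");P=cloud(nm,d);x0,y0,x1,y1=b
    q=P[y0:y1,x0:x1].reshape(-1,3);q=q[(q[:,2]>.19)&(q[:,2]<.258)]
    print(nm);
    ds=[]
    np.save(nm+"q.npy",q)
    i=cv2.imread(f"pics/{nm}0.png")[max(0,y0-60):y1+90,x0-110:x1+60];cv2.imwrite(f"pics/{nm}c.png",cv2.resize(i,None,fx=2.7,fy=2.7,interpolation=cv2.INTER_CUBIC))
a,b=[cv2.imread(f"pics/{n}c.png") for n in("top","side")]
h=max(a.shape[0],b.shape[0]);f=lambda x:cv2.copyMakeBorder(x,0,h-x.shape[0],0,0,0);o=np.hstack([f(a),f(b)]);k=min(800/o.shape[1],600/o.shape[0],1);print(o.shape,k);cv2.imwrite("pics/c1.png",cv2.resize(o,None,fx=k,fy=k))
E
```

```text
[ 203  175  100   66 5782] ((0.6827042102813721, 0.14525377750396729), (0.1328701376914978, 0.1902526319026947), 7.509269714355469) [[0.6043999791145325, 0.23090000450611115], [0.6292999982833862, 0.04230000078678131], [0.7609999775886536, 0.05959999933838844], [0.7361000180244446, 0.24819999933242798]]
[ 377  190  100   63 5873] ((0.7170852422714233, -0.20063212513923645), (0.13279573619365692, 0.19190539419651031), 11.025830268859863) [[0.6335999965667725, -0.11909999698400497], [0.6703000068664551, -0.3075000047683716], [0.800599992275238, -0.28209999203681946], [0.7638999819755554, -0.09380000084638596]]
mug [0.40654536 0.06792883 0.08      ] [0.36998676 0.06566666 0.        ] candle [ 0.52005823 -0.19992617  0.02      ]
top
side
(554, 1142, 3) 0.7005253940455342
```

View pics/c1.png

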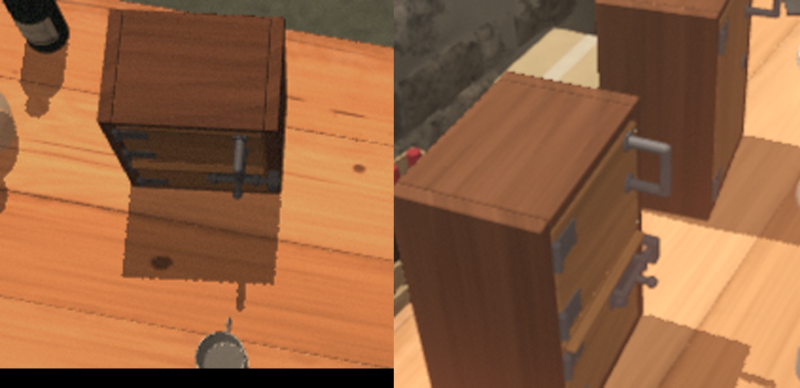

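```bash
python3 - <<'E'
from h import *
yaw=np.radians(7.5);X=np.array([np.cos(yaw),np.sin(yaw)]);Y=np.array([-X[1],X[0]])
c=np.array([.6827,.1452]);f=c-.065*X;H=f+.078*Y
P=cloud("side",np.load("side0.npy"));q=P[215:275,318:345].reshape(-1,3)
loc=np.c_[(q[:,:2]-H)@X,(q[:,:2]-H)@Y,q[:,2]]
m=(loc[:,0]<-.022)&(q[:,2]>.19)&(q[:,2]<.26);print(m.sum());L=loc[m];print(L.mean(0),L.min(0),L.max(0))
print("world",q[m].mean(0),"hinge",H)
b=L[(L[:,2]>.205)&(L[:,2]<.24)];print("bar surf",b.mean(0),len(b),"angle",np.degrees(np.arctan2(-b[:,0].mean(),-b[:,1].mean())-np.arctan2(.035,.134)))
P=cloud("top",np.load("top0.npy"));q=P[225:290,262:296].reshape(-1,3)
loc=np.c_[(q[:,:2]-H)@X,(q[:,:2]-H)@Y,q[:,2]];L=loc[(loc[:,0]<-.02)&(q[:,2]>.19)&(q[:,2]<.258)];print("top",len(L),L.mean(0),L.min(0),L.max(0))
print(proj("side",np.array([[*(H-.035*X-.134*Y),.222],[*(H-.035*X-.134*Y),.249]])),proj("top",np.array([[*(H-.035*X-.134*Y),.249]])))
# base obstacles near path
P=cloud("top",np.load("top0.npy"));q=P.reshape(-1,3);m=(q[:,2]>.03)&(q[:,0]<.6)&(q[:,0]>.3)&(q[:,2]<.3)&(abs(q[:,1])<.5);im=cv2.connectedComponentsWithStats(m.reshape(480,640).astype(np.uint8))
for i in range(1,im[0]):
    if im[2][i,4]>30: w=P[im[1]==i];print(im[2][i],w.min(0),w.max(0))
E
```

```text
254
[-0.03438417 -0.12618402  0.22511338] [-0.0420566  -0.13467246  0.19534725] [-0.02221707 -0.12136939  0.24949938]
world [0.59045536 0.08445597 0.22511338] hinge [0.60807504 0.2140485 ]
bar surf [-0.03752761 -0.1258307   0.22311811] 113 angle 1.9683474913166916
top 90 [-0.03410909 -0.13337681  0.23482119] [-0.0433284  -0.13738759  0.19892631] [-0.02130602 -0.12792551  0.25249593]
[[332.91187192 243.33754739   1.        ]
 [332.95299039 229.44277042   1.        ]] [[278.00379978 257.2138065    1.        ]]
[275 253   7  15  74] [0.58238981 0.07288578 0.19892631] [0.59954254 0.0825396  0.25249593]
[522 308  49  37 613] [ 0.54302886 -0.49999113  0.03018343] [ 0.59986856 -0.47057491  0.25357935]
[380 319  32  32 243] [ 0.48490978 -0.23465038  0.03017617] [ 0.55609458 -0.16400344  0.04901214]
[255 338  28  37 240] [0.38048643 0.04098121 0.03046415] [0.45639333 0.09792795 0.09566278]
```

```bash
cat >> h.py <<'E'
from scipy.spatial.transform import Rotation as Ro
def plan(ways,g,rnd=2):
    """ways: list of (x,y,z,yaw deg unwrapped) commanded one per row, tool down; first is the start"""
    T=lambda w:Ro.from_euler("xyz",[180,0,w[3]],degrees=True)
    p=np.array(ways[0][:3]);R=T(ways[0]);out=[]
    for w in ways[1:]:
        s=np.round(R.inv().apply(np.array(w[:3])-p)/.03,rnd);r=np.round((R.inv()*T(w)).as_rotvec(),rnd)
        out.append([g,*s,*r]);p=p+R.apply(s*.03);R=R*Ro.from_rotvec(r)
    a=np.array(out)+0.0
    for i in range(0,len(a),5): print([float(f"{x:g}") for x in a[i:i+5].ravel()], "OVER" if abs(a[i:i+5,1:4]).max()>1 or abs(a[i:i+5,4:]).max()>.186 else "")
E
python3 - <<'E'
from h import *
s=np.array([.214,-.5602,.2306,20.9]);e=np.array([.590,.0767,.30,187.5])
W=[s]
for k in range(1,26):
    w=s+(e-s)*k/25;w[2]=min(.30,.2306+.025*k);W.append(w)
plan(W,85)
E
```

```text
[85.0, 0.77, -0.61, -0.83, 0.0, 0.0, -0.12, 85.0, 0.84, -0.52, -0.84, 0.0, 0.0, -0.11, 85.0, 0.89, -0.42, -0.64, 0.0, 0.0, -0.12, 85.0, 0.94, -0.32, 0.0, 0.0, 0.0, -0.12, 85.0, 0.96, -0.2, 0.0, 0.0, 0.0, -0.11] 
[85.0, 0.99, -0.09, 0.0, 0.0, 0.0, -0.12, 85.0, 0.98, 0.03, 0.0, 0.0, 0.0, -0.11, 85.0, 0.98, 0.13, 0.0, 0.0, 0.0, -0.12, 85.0, 0.95, 0.26, 0.0, 0.0, 0.0, -0.12, 85.0, 0.92, 0.36, 0.0, 0.0, 0.0, -0.11] 
[85.0, 0.87, 0.46, 0.0, 0.0, 0.0, -0.12, 85.0, 0.81, 0.56, 0.0, 0.0, 0.0, -0.12, 85.0, 0.74, 0.66, 0.0, 0.0, 0.0, -0.11, 85.0, 0.66, 0.73, 0.0, 0.0, 0.0, -0.12, 85.0, 0.56, 0.81, 0.0, 0.0, 0.0, -0.11] 
[85.0, 0.48, 0.86, 0.0, 0.0, 0.0, -0.12, 85.0, 0.37, 0.91, 0.0, 0.0, 0.0, -0.12, 85.0, 0.26, 0.96, 0.0, 0.0, 0.0, -0.11, 85.0, 0.15, 0.97, 0.0, 0.0, 0.0, -0.12, 85.0, 0.03, 0.99, 0.0, 0.0, 0.0, -0.12] 
[85.0, -0.09, 0.98, 0.0, 0.0, 0.0, -0.11, 85.0, -0.19, 0.97, 0.0, 0.0, 0.0, -0.12, 85.0, -0.3, 0.93, 0.0, 0.0, 0.0, -0.12, 85.0, -0.42, 0.9, 0.0, 0.0, 0.0, -0.11, 85.0, -0.51, 0.84, 0.0, 0.0, 0.0, -0.12]
```

Request:
drive_tool(commands=[85, 0.77, -0.61, -0.83, 0, 0, -0.12, 85, 0.84, -0.52, -0.84, 0, 0, -0.11, 85, 0.89, -0.42, -0.64, 0, 0, -0.12, 85, 0.94, -0.32, 0, 0, 0, -0.12, 85, 0.96, -0.2, 0, 0, 0, -0.11])

```text
time: 0.72
position: [0.2895, -0.4323, 0.3006]
eef_rot: [180.0, -0.0, 54.3]
ft_force: [-0.3, 0.2, 0.5]
grip_width: 0.0852
```

Tracks as planned.

Request:
drive_tool(commands=[85, 0.99, -0.09, 0, 0, 0, -0.12, 85, 0.98, 0.03, 0, 0, 0, -0.11, 85, 0.98, 0.13, 0, 0, 0, -0.12, 85, 0.95, 0.26, 0, 0, 0, -0.12, 85, 0.92, 0.36, 0, 0, 0, -0.11])

```text
time: 1.35
position: [0.3649, -0.3047, 0.3003]
eef_rot: [-180.0, -0.0, 87.6]
ft_force: [0.4, 0.5, 1.1]
grip_width: 0.0851
```

Request:
drive_tool(commands=[85, 0.87, 0.46, 0, 0, 0, -0.12, 85, 0.81, 0.56, 0, 0, 0, -0.12, 85, 0.74, 0.66, 0, 0, 0, -0.11, 85, 0.66, 0.73, 0, 0, 0, -0.12, 85, 0.56, 0.81, 0, 0, 0, -0.11])

```text
time: 1.98
position: [0.4401, -0.1775, 0.3003]
eef_rot: [-180.0, -0.0, 120.8]
ft_force: [0.5, 0.0, -0.5]
grip_width: 0.0849
```

Request:
drive_tool(commands=[85, 0.48, 0.86, 0, 0, 0, -0.12, 85, 0.37, 0.91, 0, 0, 0, -0.12, 85, 0.26, 0.96, 0, 0, 0, -0.11, 85, 0.15, 0.97, 0, 0, 0, -0.12, 85, 0.03, 0.99, 0, 0, 0, -0.12])

```text
time: 2.6
position: [0.5152, -0.05, 0.3002]
eef_rot: [-180.0, -0.0, 154.6]
ft_force: [-0.6, -0.2, 0.0]
grip_width: 0.0852
```

Request:
drive_tool(commands=[85, -0.09, 0.98, 0, 0, 0, -0.11, 85, -0.19, 0.97, 0, 0, 0, -0.12, 85, -0.3, 0.93, 0, 0, 0, -0.12, 85, -0.42, 0.9, 0, 0, 0, -0.11, 85, -0.51, 0.84, 0, 0, 0, -0.12])

```text
time: 3.22
position: [0.5902, 0.0773, 0.3001]
eef_rot: [180.0, -0.0, -172.1]
ft_force: [-0.5, -0.9, 0.4]
grip_width: 0.0846
```

```bash
python3 - <<'E'
from h import *
a=[]
for n in("side","top"):
    im,d=get_image(n);np.save(n+"1.npy",d)
    u,v=(330,220) if n=="side" else (278,245)
    a.append(cv2.resize(im[v-90:v+90,u-70:u+70],None,fx=2.8,fy=2.8,interpolation=cv2.INTER_CUBIC))
cv2.imwrite("pics/c2.png",np.hstack(a))
o=status.get_obs();print(o["position"],o["eef_rot"],o["qpos"])
E
```

```text
[0.59041609 0.07846011 0.29958438] [ 1.79958868e+02 -6.32706782e-02 -1.72080049e+02] [-5.01158753e+00  6.92723819e+00  1.37571746e+01  9.69008073e+01
  2.59299821e-02 -1.29315314e+01]
```

View pics/c2.png

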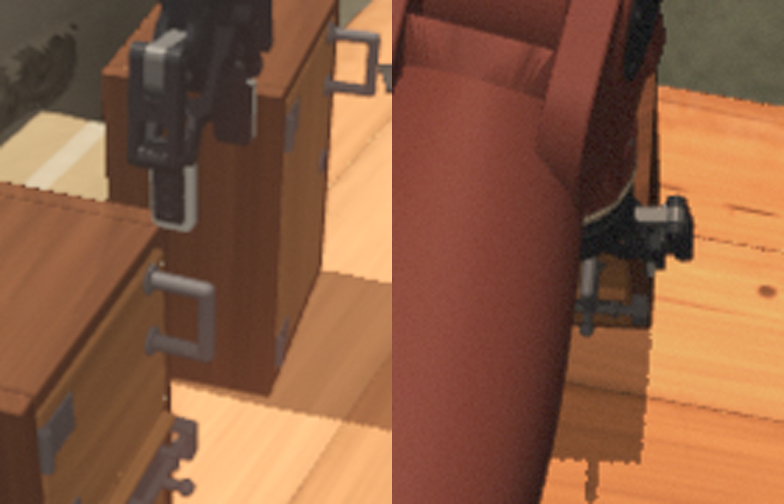

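The fingers straddle the bar line (side crop: bar at (207,320), fingers at x≈175 and 248). I'll lower and close.

Request:
drive_tool(commands=[85, 0, -0.05, -0.6, 0, 0, 0, 85, 0, 0, -0.6, 0, 0, 0])

```text
time: 3.58
position: [0.5897, 0.0745, 0.3366]
eef_rot: [-180.0, -0.1, -172.5]
ft_force: [1.2, 0.2, -0.2]
grip_width: 0.0851
```

The shift sign was wrong: tool +z points down. Correcting.

Request:
drive_tool(commands=[85, 0, 0.05, 0.85, 0, 0, 0, 85, 0, 0, 0.85, 0, 0, 0, 85, 0, 0, 0.85, 0, 0, 0, 85, 0, 0, 0.85, 0, 0, 0, 85, 0, 0, 0.78, 0, 0, 0])

```text
time: 4.2
position: [0.5894, 0.0758, 0.2099]
eef_rot: [-180.0, -0.1, -172.5]
ft_force: [-0.3, 0.7, 0.1]
grip_width: 0.0853
```

Request:
drive_tool(commands=[0, 0, 0, 0, 0, 0, 0, 0, 0, 0, 0, 0, 0, 0, 0, 0, 0, 0, 0, 0, 0, 0, 0, 0, 0, 0, 0, 0])

```text
time: 4.7
position: [0.5906, 0.0786, 0.2123]
eef_rot: [179.7, 0.2, -172.3]
ft_force: [5.8, 40.9, 2.2]
grip_width: 0.012
```

Request:
drive_tool(commands=[0, 0, 0.1, 0, 0, 0, 0, 0, 0, 0, 0, 0, 0, 0])

```text
time: 4.95
position: [0.5903, 0.0802, 0.2124]
eef_rot: [180.0, 0.1, -172.3]
ft_force: [2.5, 5.9, 5.6]
grip_width: 0.0086
```

```bash
python3 - <<'E'
from h import *
H=np.array([.6085,.2175]);p0=np.array([.5903,.0805]);W=[]
for a in [0,2,5,9,14]+list(range(19,85,5))+[86,87]:
    t=np.radians(-a);R=np.array([[np.cos(t),-np.sin(t)],[np.sin(t),np.cos(t)]]);W.append((*(H+R@(p0-H)),.2115,187.7-a))
    if len(W)%5==1:print(a,np.round(W[-1],4))
plan(W,0,2)
E
```

```text
0 [5.903e-01 8.050e-02 2.115e-01 1.877e+02]
19 [5.467e-01 9.390e-02 2.115e-01 1.687e+02]
44 [5.002e-01 1.316e-01 2.115e-01 1.437e+02]
69 [  0.4741   0.1854   0.2115 118.7   ]
87 [  0.4707   0.2285   0.2115 100.7   ]
[0.0, 0.15, 0.05, 0.0, 0.0, 0.0, 0.03, 0.0, 0.23, 0.07, 0.0, 0.0, 0.0, 0.06, 0.0, 0.31, 0.09, 0.0, 0.0, 0.0, 0.07, 0.0, 0.38, 0.12, 0.0, 0.0, 0.0, 0.08, 0.0, 0.39, 0.13, 0.0, 0.0, 0.0, 0.09] 
[0.0, 0.38, 0.12, 0.0, 0.0, 0.0, 0.09, 0.0, 0.38, 0.12, 0.0, 0.0, 0.0, 0.09, 0.0, 0.39, 0.12, 0.0, 0.0, 0.0, 0.08, 0.0, 0.38, 0.13, 0.0, 0.0, 0.0, 0.09, 0.0, 0.38, 0.12, 0.0, 0.0, 0.0, 0.09] 
[0.0, 0.38, 0.12, 0.0, 0.0, 0.0, 0.09, 0.0, 0.39, 0.12, 0.0, 0.0, 0.0, 0.08, 0.0, 0.38, 0.13, 0.0, 0.0, 0.0, 0.09, 0.0, 0.38, 0.12, 0.0, 0.0, 0.0, 0.09, 0.0, 0.38, 0.12, 0.0, 0.0, 0.0, 0.08] 
[0.0, 0.39, 0.12, 0.0, 0.0, 0.0, 0.09, 0.0, 0.38, 0.13, 0.0, 0.0, 0.0, 0.09, 0.0, 0.38, 0.12, 0.0, 0.0, 0.0, 0.09, 0.0, 0.16, 0.04, 0.0, 0.0, 0.0, 0.03, 0.0, 0.07, 0.03, 0.0, 0.0, 0.0, 0.02]
```

Request:
drive_tool(commands=[0, 0.15, 0.05, 0, 0, 0, 0.03, 0, 0.23, 0.07, 0, 0, 0, 0.06, 0, 0.31, 0.09, 0, 0, 0, 0.07, 0, 0.38, 0.12, 0, 0, 0, 0.08, 0, 0.39, 0.13, 0, 0, 0, 0.09])

```text
time: 5.58
position: [0.5466, 0.0934, 0.2124]
eef_rot: [179.9, 0.2, 168.6]
ft_force: [3.8, 6.4, 5.2]
grip_width: 0.0086
```

Low force and on the arc.

Request:
drive_tool(commands=[0, 0.38, 0.12, 0, 0, 0, 0.09, 0, 0.38, 0.12, 0, 0, 0, 0.09, 0, 0.39, 0.12, 0, 0, 0, 0.08, 0, 0.38, 0.13, 0, 0, 0, 0.09, 0, 0.38, 0.12, 0, 0, 0, 0.09])

```text
time: 6.2
position: [0.5003, 0.1306, 0.2124]
eef_rot: [179.9, 0.1, 143.3]
ft_force: [4.3, 0.9, 4.5]
grip_width: 0.0086
```

Request:
drive_tool(commands=[0, 0.38, 0.12, 0, 0, 0, 0.09, 0, 0.39, 0.12, 0, 0, 0, 0.08, 0, 0.38, 0.13, 0, 0, 0, 0.09, 0, 0.38, 0.12, 0, 0, 0, 0.09, 0, 0.38, 0.12, 0, 0, 0, 0.08])

```text
time: 6.82
position: [0.4739, 0.184, 0.2124]
eef_rot: [179.9, 0.1, 118.7]
ft_force: [0.1, -1.2, 5.0]
grip_width: 0.0088
```

Request:
drive_tool(commands=[0, 0.39, 0.12, 0, 0, 0, 0.09, 0, 0.38, 0.13, 0, 0, 0, 0.09, 0, 0.38, 0.12, 0, 0, 0, 0.09, 0, 0.16, 0.04, 0, 0, 0, 0.03, 0, 0.07, 0.03, 0, 0, 0, 0.02])

```text
time: 7.45
position: [0.4702, 0.2273, 0.2124]
eef_rot: [180.0, 0.0, 100.5]
ft_force: [-5.3, -1.5, 9.0]
grip_width: 0.0087
```

Door is swung about 87°. Release, then rise straight up.

Request:
drive_tool(commands=[85, 0, 0, 0, 0, 0, 0, 85, 0, 0, 0, 0, 0, 0, 85, 0, 0, 0, 0, 0, 0, 85, 0, 0, 0, 0, 0, 0, 85, 0, 0, 0, 0, 0, 0])

```text
time: 8.07
position: [0.4703, 0.2274, 0.2111]
eef_rot: [-180.0, 0.0, 100.5]
ft_force: [0.1, 0.3, -0.2]
grip_width: 0.0851
```

Request:
drive_tool(commands=[85, 0, 0, -0.3, 0, 0, 0, 85, 0, 0, -0.6, 0, 0, 0, 85, 0, 0, -0.9, 0, 0, 0, 85, 0, 0, -0.9, 0, 0, 0, 85, 0, 0, -0.9, 0, 0, 0])

```text
time: 8.7
position: [0.4704, 0.2275, 0.3216]
eef_rot: [179.9, 0.0, 100.5]
ft_force: [0.5, -0.4, -0.2]
grip_width: 0.0848
```

```bash
python3 - <<'E'
from h import *
o=status.get_obs();print(o["position"],o["eef_rot"],o["ft_force"],o["qpos"])
a=[]
for n in("side","top"):
    im,d=get_image(n);np.save(n+"2.npy",d);cv2.imwrite(f"pics/{n}2.png",im)
    a.append(cv2.resize(im[60:420,140:420],None,fx=1.4,fy=1.4))
cv2.imwrite("pics/c3.png",np.hstack(a))
E
```

```text
[0.47040633 0.22746703 0.32159114] [1.79913677e+02 4.34628973e-03 1.00545517e+02] [ 0.52198164 -0.35637684 -0.15220515] [ 1.14487120e+01 -5.26835380e+00  3.79106935e+00  9.89731795e+01
 -5.70645788e-03  9.09031870e+01]
```

View pics/c3.png

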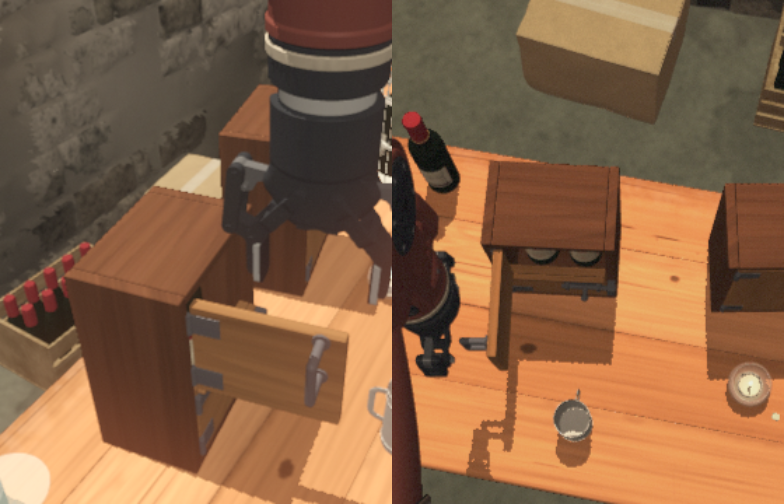

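The top leaf stands at about a right angle (top crop: leaf from (497,250) to (492,355)). The bottles show over the shut bottom half, the bolt is still across at (585,290), and the gripper is clear above.

```bash
python3 -c "
from rig import order;print(order.close_job())"
```

```text
the job is handed in; nothing more can be done
None
```

The top half door is open to about 87° and released, and the job was handed in at about 9 s of the 37 s allowed. No verdict was reported.

**What I did:** I found the split cupboard, the left one in the top view, by colour image and depth. I gripped its upright bar from above and swung it round the hinge line. Then I opened the fingers and raised the tool 110 mm straight up.

**Last checks:**
- The force reading was about zero after letting go.
- The final pictures show the top half at about a right angle and the bottom half shut with its bolt across. I judged the bolt by eye and did not measure its draw.
- The 87° comes from the arm's path, not from the pictures.

**What went wrong on the way:**
- I got the sign of the first lowering move wrong, so the tool rose about 37 mm in free air before I corrected it.
- My first handle estimate was 3–4 mm off sideways. That gave a 41 N wrist force while the fingers closed, under the 120 N limit, and I eased it before pulling.

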